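# Close up the model house and switch its lighting on

## Robot

A 6-joint arm with a two-finger parallel gripper is mounted at the origin on the work surface. World frame = base frame: x ahead of the robot, y to its left, z up, the work surface at z = 0. Lengths are in m, angles in rad, forces in N, time in s.
With the tool pointing down it reaches from about 0.35 to 0.85 m from the base axis. Payload 8.1 kg.
Tool frame: the origin (TCP) lies at the very end of the fingers, on their centre line; the grasp point (between the pads) lies 19 mm behind it; z points along the fingers, y is the line along which they close (so a half turn about z gives the same grasp; the last joint's range is limited). The gripper opens to 93 mm and grips with 3 to 60 N. Pads are 15 mm wide; open, the fingers measure 128 mm over their backs; the gripper's body (75 mm by 188 mm) begins 65 mm behind the grasp point.
Start: joints at [1.233, 0.13, 1.488, -0, 1.523, -0.085], TCP at [0.15, 0.581, 0.219] pointing down, gripper open.
Joint ranges: [-2.96, 2.96], [-0.89, 2.26], [0.02, 2.5], [-1.34, 4.48], [0, 2.73], [-2.66, 2.66]. Speed limits (rad/s): [2.39, 2.39, 2.79, 3.14, 3.14, 3.14].

## Interface

Orientations are given as a rotation vector (axis times angle).
In Python, from plant import robot, imaging gives the robot as it stands.
- The arm moves only by the tool jog_arm, never from a script. Its argument "rows" is a list of rows, each a list of 2 entries, a list of its own where there are three numbers: the shift along the tool's x, y, z each as a share of 0.2 m, from -1 to 1, then the turn, a rotation vector about the tool's x, y, z each as a share of pi/2 rad, from -1 to 1. A call has 1 to 5 rows; each row is the pose to reach, as a shift and turn from the pose commanded when the call began, along the tool's axes at that moment; what a row does not reach only later rows make up. A row lasts 1/10 s, in which the tool goes at most 50 mm and 8.59 degrees, less where a joint would pass 70% of its speed; a pose out of reach is approached as far as the arm can. A call with a number of a shift or a turn outside -1 to 1 is refused whole. A call with a gripper value outside its range is refused whole. "hand" is the closure, from -1 (fully open) to 1 (shut), set as the call begins (left out, the last holds). The fingers move at their own pace and stop on an object; "squeeze" is the grip in N (left out, the last holds). Time passes only in rows, so rows that repeat a pose let the fingers close. It gives the time, the measured TCP pose, the force, the opening and the grip force at its end, in the units of the state.
- robot.read_state(): the state, without advancing time (a new reading comes with each control period).
- imaging.read_camera(name): name is "scene" or "side" or "wrist"; returns a dict with "frame" (384x512x3 uint8, red, green, blue), "vertical_fov" (degrees; the focal length in pixels is half the picture's height over the tangent of half this angle, whatever the lens; pixels are square), "cx", "cy" (the principal point, pixels), "R" (3x3) and "t" (3): a world point X has camera coordinates R X + t. Camera axes: x right, y down, z forward; pixel columns grow to the right and rows downward; lengths in m; the calibration is good to about 2 mm. A picture is of the moment at which its call begins. There is no depth.
- robot.close_job(): hands the job in; it is judged then, once.
The state is a dict: "t": time; "q": joint angles; "dq": joint speeds; "joint_torque": joint torques, N m; "tool_pos": TCP position; "orientation": TCP orientation; "force": force on the tool from outside, world axes, zero at the start; "wrist_torque": the same for the moment, N m; "opening": finger opening in m; "gripper_force": force on a finger pad.
Only numpy, scipy, OpenCV 4.12 (cv2) and the standard library are available. Lean on these libraries where they do the work, as an engineer would, in place of code of your own. Each camera call takes 0.05 s, during which the arm holds its last target. There are 200 camera calls.

## Task

Pick the loose gabled roof up by its chimney and set it gently, not dropped, fully home on the two pegs of the model house (either way round), and let go of it. Then turn the red rotary switch on the sloping lighting console from off to on, so that it clicks over and stays there. Leave the other things on the bench where they are.

Things in the scene. Friction and masses are not known exactly. Their poses are not given: they have to be found in the camera images.
- roof: loose grey-green gabled roof, 170 (x) x 124 (y) mm, about 0.2 kg; origin: centre of its underside, ridge along x. Bottom plate 6 mm thick with two 12 mm through holes at x = +-66 mm, y = 0, hollow above. Ridge top 55 mm up; brick-red square chimney 26 x 26 mm, sides along x and y, at the middle of the ridge, top 98 mm up. Starts flat on a teal mat 2 mm thick
- roof_grip (a point): place to hold the roof: on the chimney's axis, 78 mm above the roof's underside; axes as roof
- house: fixed grey-green model house without roof, walls 146 (x) x 110 (y) mm, open on its -y side, a low annex 76 mm high on its +x end; origin: centre of its underside, z up. Flat wall tops 120 mm up; on them two brass pegs, 8 mm diameter, 16 mm tall (top 7 mm tapered), at x = +-66 mm, y = 0
- house_seat (a point): centre of the wall-top plane, 120 mm above the house's origin; the seated roof's underside centre is here, the ridge along the house's x. Axes as house
- console: fixed white wedge, 150 (x) x 190 (y) mm, 40 mm high at its own -x front, 145 mm at the back; panel slopes 35 deg, facing up and its -x. Origin: centre of underside. A lamp bar over it (x -8 to +12 mm, full width, 254 to 270 mm up, end posts at x 55, y +-88 mm) blocks the switch from straight above: approach square to the panel, tool tilted 35 deg
- selector_grip (a point): where to hold the switch: on its turning axis, 34 mm out from the panel. z: turning axis, out of the panel; x: along the red bar grip to its white-tipped end (axes turn with it). Bar 64 (x) x 14 (y) mm, 30 mm tall, its outer face 10 mm beyond this point; it stands on a black disc 52 mm across whose top is 20 mm below this point
- selector (a joint): rotary switch angle, rad: 0 = off (white tip at the black dot, lower right as you face the panel), 1.05 = on (white tip at the green dot, lower left); grows clockwise as you face it, i.e. about -z of selector_grip. Detents hold it at both ends; it flips over past the middle (about 0.06 Nm); firm stops at 0 and 1.05
- magnifier: bystander, loose: hand magnifier lying flat: steel-rimmed lens 75 mm across, 12 mm high, wooden handle 80 mm long; origin under the lens centre
- paint_jar: bystander, loose: blue paint jar with white lid, 44 mm across, 50 mm high
- glue_bottle: bystander, loose: white glue bottle with red cap, 36 mm across, 100 mm high
- brush: bystander, loose: paint brush lying flat
- mug: bystander, loose: blue mug, 76 mm across, 90 mm high
- varnish_tin: bystander, loose: steel tin with paper label, 66 mm across, 80 mm high
- gable_block: bystander, loose: pale grey-green spare model block, 90 x 50 x 30 mm

How it is judged:
By the outcome, as a careful person would: the job done as asked, in the order asked, and still so for the second after the job is handed in, with the robot touching nothing.
It also fails if it takes over 72 s, if anything falls off the work surface, if the arm or the gripper's body presses on something with over 40 N, if the wrist force passes 120 N, or if a joint passes its speed limit or range.

## Working session

There is one attempt and no reset: what is moved stays moved. The work goes in short steps, Python scripts to look and compute and a tool call to move; the robot and the scene stay as the last step left them, time stands still between calls to the robot, and variables do not carry over. Pictures are saved under pics/ and viewed, at most 10 in all, crops included, and the job is handed in when it is done.

Besides the shell and the picture viewer there is one more tool, called after "Call:" as a command line: name --argument value ..., lists and objects as JSON in quotes. jog_arm: Moves the arm, as the interface text tells. Its arguments: {"type":"object","properties":{"rows":{"type":"array"},"hand":{"type":"number"},"squeeze":{"type":"number"}},"required":["rows"]}

```bash
mkdir -p pics; cat > h.py <<'E'
import numpy as np,cv2
from plant import robot,imaging
def cam(n,save=None):
    c=imaging.read_camera(n); c['f']=c['frame'].shape[0]/2/np.tan(np.radians(c['vertical_fov'])/2)
    c['R']=np.array(c['R']);c['t']=np.array(c['t'])
    if save: cv2.imwrite(save,c['frame'][:,:,::-1])
    return c
def ray(c,u,v):
    d=c['R'].T@np.array([(u-c['cx'])/c['f'],(v-c['cy'])/c['f'],1]); return -c['R'].T@c['t'],d/np.linalg.norm(d)
def onz(c,u,v,z):
    o,d=ray(c,u,v); return o+d*(z-o[2])/d[2]
def proj(c,X):
    p=c['R']@np.array(X)+c['t']; return np.array([c['f']*p[0]/p[2]+c['cx'],c['f']*p[1]/p[2]+c['cy']])
def tri(rs):
    A=0;b=0
    for o,d in rs:
        P=np.eye(3)-np.outer(d,d);A=A+P;b=b+P@o
    X=np.linalg.solve(A,b); return X,[np.linalg.norm(np.cross(X-o,d)) for o,d in rs]
E
python3 - <<'E'
from h import *
ims=[]
for n in("scene","side","wrist"):
    c=cam(n,f'pics/{n}0.png'); ims.append(c['frame'][:,:,::-1]); print(n,-c['R'].T@c['t'],c['f'],c['R'][2])
cv2.imwrite('pics/a.png',cv2.resize(np.vstack(ims[:2]),None,fx=.78,fy=.78)) 
print(robot.read_state())
E
```

```text
scene [ 1.31692789 -0.19868069  0.96654764] 373.3682435825774 [-0.654567    0.14573575 -0.74182419]
side [-0.22115475 -0.74201508  0.9101334 ] 414.27585236823495 [ 0.58426608  0.5445777  -0.6017211 ]
wrist [0.08694343 0.59678123 0.38407518] 321.0534393613031 [ 0.23187424 -0.06120375 -0.97081844]
{'t': 0.15, 'q': array([ 1.23260352e+00,  1.30989417e-01,  1.48899969e+00,  4.30391731e-05,
        1.52296877e+00, -8.54059782e-02]), 'dq': array([-0.00085601, -0.00279594, -0.00263691,  0.00029931, -0.00081327,
        0.00089589]), 'joint_torque': array([ 6.57428682e-04, -5.60480940e+01, -4.92331409e+01,  7.70061789e-02,
        3.05705052e-02, -8.57709961e-05]), 'tool_pos': array([0.14989067, 0.58054986, 0.21784354]), 'orientation': array([-3.95981919e-01, -3.11620461e+00,  2.08215123e-03]), 'force': array([-0.5584631 ,  0.30131741, -0.71571738]), 'wrist_torque': array([ 0.02029341, -0.00151656,  0.03039765]), 'gripper_force': 0.0, 'opening': 0.09314203689866887}
```

View pics/scene0.png

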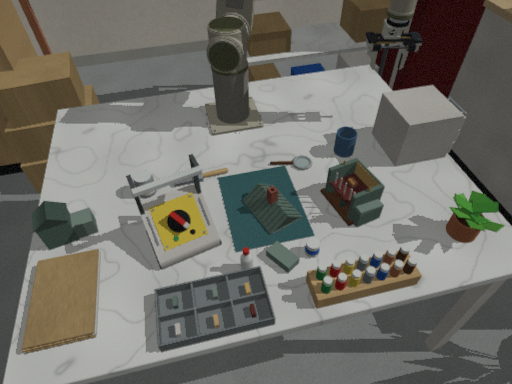

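View pics/side0.png

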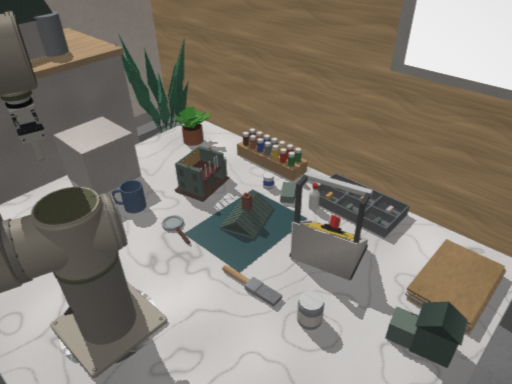

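The scene view shows the roof at about (270,205), its chimney at (272,190), the house at (352,190) and the console at (180,225), with the panel facing the camera. The side view shows the roof at (247,215), the house at (202,172) and the back of the console at (330,245). Next I'll zoom in.

```bash
python3 - <<'E'
import cv2,numpy as np
s=cv2.imread('pics/scene0.png');d=cv2.imread('pics/side0.png')
def z(im,u,v,w,h): return cv2.resize(im[v:v+h,u:u+w],(400,300),interpolation=cv2.INTER_CUBIC)
cv2.imwrite('pics/b.png',np.vstack([np.hstack([z(s,130,150,100,75),cv2.resize(s[155:230,300:400],(400,300),interpolation=2)]),np.hstack([z(d,165,138,80,60),z(d,280,190,100,75)])]))
cv2.imwrite('pics/b2.png',np.hstack([z(s,230,170,88,66),z(d,205,180,88,66)]))
E
```

```text
(no output)
```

View pics/b.png

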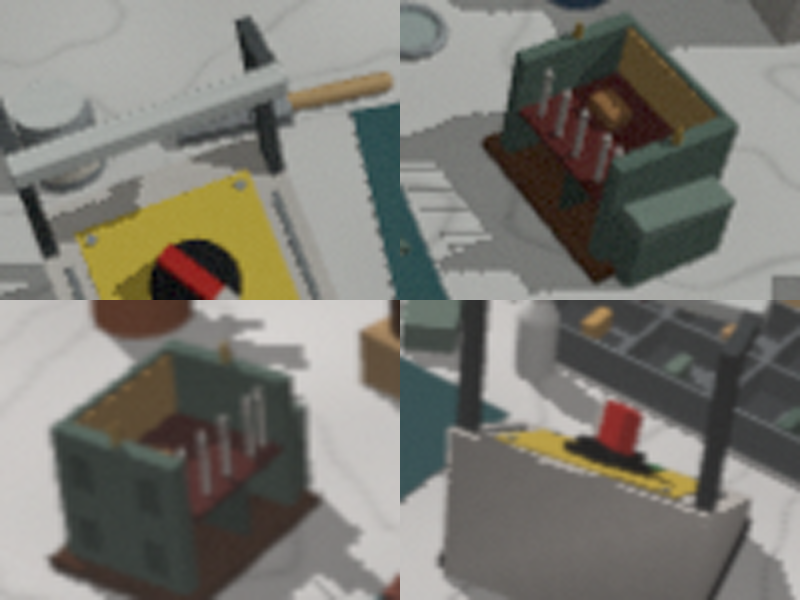

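View pics/b2.png

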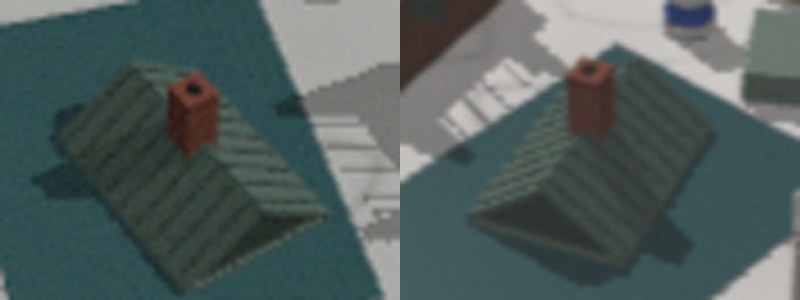

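The crops show the pegs in scene at (344.5,163) and (370,188) and in side at (210,148) and (188.6,166). The chimney top is at scene (272.5,190) and side (247,195). The console's back top edge runs in side from (292,222.5) to (366,241).

```bash
python3 - <<'E'
from h import *
np.set_printoptions(precision=4,suppress=True)
s=cam('scene');d=cam('side')
X,e=tri([ray(s,272.5,189.8),ray(d,247,195.4)]);print('chimney top',X,e, onz(s,272.5,189.8,.1),onz(d,247,195.4,.1))
for p in[(242.8,200.8),(270.3,234.5),(302.2,217.1)]:print('roofcor s',onz(s,*p,.005))
for p in[(219.7,228.4),(254.5,237.6),(273.6,208.6)]:print('roofcor d',onz(d,*p,.005))
for p in[(344.5,163),(370,188)]:print('peg s',onz(s,*p,.132))
for p in[(210,148.4),(188.6,166)]:print('peg d',onz(d,*p,.132))
for p in[(329,169.5),(357,159.5),(383.75,186.5),(353.75,196)]:print('wall s',onz(s,*p,.12))
for p in[(176,164),(225,154),(201.6,170)]:print('wall d',onz(d,*p,.12))
for p in[(292,222.5),(366,241)]:print('cons back d',onz(d,*p,.145))
for n,c in(('s',s),('d',d)):
    h=cv2.cvtColor(c['frame'],cv2.COLOR_RGB2HSV)
    m=cv2.inRange(h,(0,190,90),(5,255,255))|cv2.inRange(h,(175,190,90),(180,255,255))
    x0,x1,y0,y1=(150,220,195,245) if n=='s' else (315,350,205,240)
    ys,xs=np.nonzero(m[y0:y1,x0:x1]);pts=np.c_[xs+x0,ys+y0].astype(np.float32)
    print(n,len(pts),pts.mean(0),cv2.minAreaRect(pts))
    y=cv2.inRange(h,(20,150,100),(32,255,255));y=cv2.morphologyEx(y,cv2.MORPH_OPEN,np.ones((3,3)))
    cn=max(cv2.findContours(y,0,2)[0],key=cv2.contourArea);hl=cv2.convexHull(cn);print('yellow',cv2.approxPolyDP(hl,4,True).reshape(-1,2).tolist(),cv2.contourArea(cn))
cr=lambda im,u,v,w,h:cv2.resize(im[v:v+h,u:u+w,::-1],(400,300),interpolation=2)
cv2.imwrite('pics/c.png',np.hstack([cr(s['frame'],128,195,100,75),cr(d['frame'],280,170,100,75)]))
E
```

```text
chimney top [0.5499 0.0238 0.0977] [np.float64(0.001418669877132345), np.float64(0.0014186698771324082)] [0.5509 0.0246 0.1   ] [0.5475 0.0199 0.1   ]
roofcor s [ 0.4909 -0.0624  0.005 ]
roofcor s [ 0.6501 -0.0081  0.005 ]
roofcor s [0.6084 0.1112 0.005 ]
roofcor d [0.4464 0.0515 0.005 ]
roofcor d [ 0.49   -0.0645  0.005 ]
roofcor d [ 0.6436 -0.0134  0.005 ]
peg s [0.5237 0.2726 0.132 ]
peg s [0.6458 0.3042 0.132 ]
peg d [0.6365 0.2923 0.132 ]
peg d [0.5061 0.2591 0.132 ]
wall s [0.5282 0.2193 0.12  ]
wall s [0.507  0.3256 0.12  ]
wall s [0.6409 0.355  0.12  ]
wall s [0.6544 0.2501 0.12  ]
wall d [0.4961 0.3184 0.12  ]
wall d [0.6588 0.2366 0.12  ]
wall d [0.5306 0.2207 0.12  ]
cons back d [ 0.4966 -0.206   0.145 ]
cons back d [ 0.5685 -0.401   0.145 ]
s 82 [176.8415 217.6951] ((176.8414764404297, 217.57318115234375), (16.08589744567871, 5.1537346839904785), 38.65980529785156)
yellow [[187, 195], [193, 198], [204, 229], [169, 247], [151, 212]] 1834.0
d 0 [nan nan] ((0.0, 0.0), (0.0, 0.0), 0.0)
yellow [[320, 225], [312, 226]] 20.0<stdin>:17: RuntimeWarning: Mean of empty slice.
  ret = um.true_divide(
```

View pics/c.png

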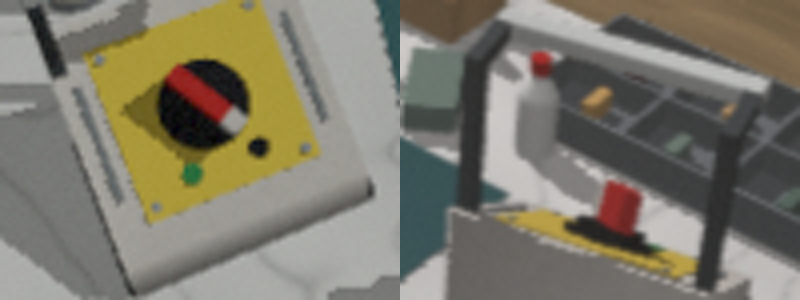

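The second crop puts the knob disc at scene (179,221), with the black dot at (193,232) and the green dot at (176,239). The estimates are roof (0.549,0.023) with yaw 18.5°, house about (0.578,0.283) with yaw 14.4°, and the console facing roughly 20°. All of them fit the given sizes and the reach. I'll move above the house first for a closer look.

```bash
cat >> h.py <<'E'
from scipy.spatial.transform import Rotation as Ro
def down(yx): # tool pointing down, tool x at angle yx (deg)
    a=np.radians(yx);x=np.array([np.cos(a),np.sin(a),0]);z=np.array([0,0,-1.]);return Ro.from_matrix(np.c_[x,np.cross(z,x),z])
def go(p,Rt,p0=None,R0=None):
    st=robot.read_state()
    p0=st['tool_pos'] if p0 is None else np.array(p0); R0=Ro.from_rotvec(st['orientation']) if R0 is None else R0
    d=R0.inv().apply(np.array(p)-p0)/.2; r=(R0.inv()*Rt).as_rotvec()/(np.pi/2)
    print('rel',np.round(d,4).tolist(),np.round(r,4).tolist(),'dist',np.linalg.norm(d)*.2,'deg',np.linalg.norm(r)*90)
E
python3 - <<'E'
from h import *
go((.578,.283,.32),down(104.4))
E
```

```text
rel [-2.4444, -0.9061, -0.5088] [-0.0005, 0.0002, 0.679] dist 0.531230923946717 deg 61.11202387367984
```

Call:
jog_arm --rows '[[[-1, -0.37, -0.5], [0, 0, 0]], [[-1, -0.37, -0.5], [0, 0, 0]], [[-1, -0.37, -0.5], [0, 0, 0]], [[-1, -0.37, -0.5], [0, 0, 0]], [[-1, -0.37, -0.5], [0, 0, 0]]]' --hand -1

```text
t: 0.75
tool_pos: [0.3273, 0.4577, 0.3204]
orientation: [0.398, 3.115, 0.002]
force: [0.1, 1.2, 0.1]
opening: 0.0931
gripper_force: 0.0
```

Call:
jog_arm --rows '[[[-1, -0.37, 0], [0, 0, 0.3]], [[-1, -0.37, 0], [0, 0, 0.3]], [[-1, -0.37, 0], [0, 0, 0.3]], [[-1, -0.37, 0], [0, 0, 0.3]], [[-1, -0.37, 0], [0, 0, 0.3]]]'

```text
t: 1.25
tool_pos: [0.5036, 0.334, 0.3179]
orientation: [1.12, 2.934, -0.002]
force: [-0.6, 1.4, -0.5]
opening: 0.0926
gripper_force: 0.0
```

```bash
python3 - <<'E'
from h import *
print(robot.read_state()['tool_pos'],robot.read_state()['t'])
go((.578,.283,.32),down(104.4))
E
```

```text
[0.50360645 0.3340165  0.31788731] 1.25
rel [-0.4473, 0.0576, -0.0101] [-0.0005, 0.0009, 0.3758] dist 0.09023052236084554 deg 33.82094196297682
```

Call:
jog_arm --rows '[[[-0.447, 0.057, 0], [0, 0, 0.376]], [[-0.447, 0.057, 0], [0, 0, 0.376]], [[-0.447, 0.057, 0], [0, 0, 0.376]], [[-0.447, 0.057, 0], [0, 0, 0.376]], [[-0.447, 0.057, 0], [0, 0, 0.376]]]'

```text
t: 1.75
tool_pos: [0.5747, 0.2871, 0.3183]
orientation: [-1.922, -2.484, 0.001]
force: [0.0, 0.2, 0.4]
opening: 0.0931
gripper_force: 0.0
```

```bash
python3 - <<'E'
from h import *
c=cam('wrist','pics/w1.png'); print(robot.read_state()['tool_pos'],robot.read_state()['orientation'],-c['R'].T@c['t'],c['R'][2])
for y in(1,-1):
  a=np.radians(14.4);print(proj(c,[.578+y*.066*np.cos(a),.283+y*.066*np.sin(a),.136]))
E
```

```text
[0.57452952 0.28732276 0.31845144] [-1.91466567e+00 -2.49020807e+00  3.78138006e-04] [0.55926894 0.35071882 0.48466591] [ 0.05926987 -0.23240539 -0.97081142]
[317.09375382 174.17289241]
[197.82986866 173.79136479]
```

View pics/w1.png

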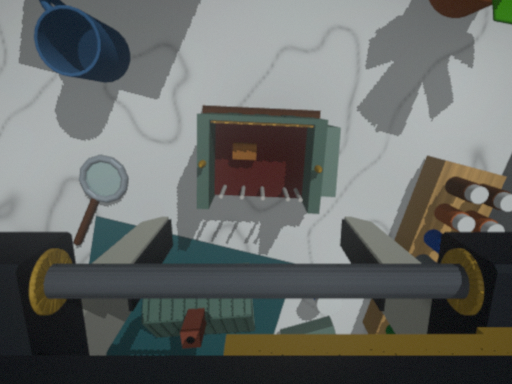

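The wrist view shows the pegs at about (202,164) and (319,169), and the house mouth at the bottom of the house.

```bash
python3 - <<'E'
from h import *
np.set_printoptions(precision=4,suppress=True)
c=cam('wrist')
h=cv2.cvtColor(c['frame'],cv2.COLOR_RGB2HSV)
m=cv2.inRange(h,(12,120,70),(30,255,255));m[:100]=0;m[220:]=0
n,l,st,ce=cv2.connectedComponentsWithStats(m)
for i in range(1,n):
    if st[i,4]>4 and 150<ce[i,0]<350: print(st[i],ce[i],onz(c,*ce[i],.13))
# wall-top outer corners
for p in[(196,114),(328,120),(321,213),(196,208)]: print('w',onz(c,*p,.12))
# triangulate pegs wrist/scene/side
s=cam('scene');d=cam('side')
for p,q,r in[((202,164.5),(344.5,163),(188.6,166)),((319,169.5),(370,188),(210,148.4))]:
    print('tri ws',tri([ray(c,*p),ray(s,*q)]),'wsd',tri([ray(c,*p),ray(s,*q),ray(d,*r)]))
# roof chimney top in wrist
print('ch',onz(c,191,340,.1))
go((.549,.023,.22),down(108.5))
E
```

```text
[214 121   6   2   7] [216.2857 121.7143] [0.5202 0.3263 0.13  ]
[224 122   8   2  13] [227.3846 122.3846] [0.532  0.3287 0.13  ]
[237 123  74   5 128] [273.25   124.6953] [0.5807 0.3391 0.13  ]
[232 144  25  16 371] [244.0243 151.6873] [0.5574 0.3025 0.13  ]
[199 161   6   6  31] [201.4516 163.4194] [0.5147 0.2775 0.13  ]
[315 166   7   7  35] [318.0571 169.2857] [0.6426 0.3047 0.13  ]
w [0.4955 0.328  0.12  ]
w [0.6388 0.3594 0.12  ]
w [0.6643 0.2538 0.12  ]
w [0.5188 0.2215 0.12  ]
tri ws (array([0.5156, 0.2762, 0.1245]), [np.float64(0.0010937065596905403), np.float64(0.001093706559690456)]) wsd (array([0.5156, 0.2753, 0.1222]), [np.float64(0.0010495811176613292), np.float64(0.00244846807003561), np.float64(0.0024557109456806786)])
tri ws (array([0.6439, 0.3051, 0.1299]), [np.float64(0.00044028539954356203), np.float64(0.0004402853995433735)]) wsd (array([0.6441, 0.3043, 0.1266]), [np.float64(0.00036587681544844467), np.float64(0.002993829362538251), np.float64(0.002998905628631953)])
ch [0.5512 0.0237 0.1   ]
rel [-1.2449, -0.4634, 0.4935] [0.0, -0.0, -0.0398] dist 0.2834070203365148 deg 3.5787292228433922
```

Call:
jog_arm --rows '[[[-0.65, -0.24, 0.08], [0, 0, -0.04]], [[-1, -0.37, 0.15], [0, 0, -0.04]], [[-1, -0.37, 0.15], [0, 0, -0.04]], [[-1, -0.37, 0.15], [0, 0, -0.04]], [[-1, -0.37, 0.15], [0, 0, -0.04]]]'

```text
t: 2.45
tool_pos: [0.553, 0.0711, 0.2881]
orientation: [1.841, 2.546, -0.002]
force: [0.6, 0.4, 0.9]
opening: 0.093
gripper_force: 0.0
```

Call:
jog_arm --rows '[[[-0.25, -0.1, 0], [0, 0, 0]], [[-0.25, -0.1, 0], [0, 0, 0]], [[-0.25, -0.1, 0], [0, 0, 0]], [[-0.25, -0.1, 0], [0, 0, 0]], [[-0.25, -0.1, 0], [0, 0, 0]]]'

```text
t: 2.95
tool_pos: [0.5508, 0.0225, 0.2888]
orientation: [-1.838, -2.548, -0.001]
force: [0.4, -0.1, -0.2]
opening: 0.0928
gripper_force: 0.0
```

```bash
python3 - <<'E'
from h import *
np.set_printoptions(precision=4,suppress=True)
c=cam('wrist','pics/w2.png')
st=robot.read_state();print(st['tool_pos'],Ro.from_rotvec(st['orientation']).as_matrix())
h=cv2.cvtColor(c['frame'],cv2.COLOR_RGB2HSV)
m=cv2.inRange(h,(0,110,60),(10,255,255))|cv2.inRange(h,(175,110,60),(180,255,255));m[240:]=0
n,l,s_,ce=cv2.connectedComponentsWithStats(m)
for i in range(1,n):
    if s_[i,4]>30: print(s_[i],ce[i],onz(c,*ce[i],.1))
cv2.imwrite('pics/w2c.png',cv2.resize(c['frame'][80:240,130:380,::-1],None,fx=3,fy=3,interpolation=2))
E
```

```text
[0.5507 0.0225 0.2887] [[-0.3158  0.9488  0.    ]
 [ 0.9488  0.3158  0.0003]
 [ 0.0003  0.0001 -1.    ]]
[243 150  23  28 541] [253.8595 163.414 ] [0.5473 0.0276 0.1   ]
[493 154  19  23 341] [503.2053 164.437 ] [0.8124 0.1147 0.1   ]
```

View pics/w2c.png

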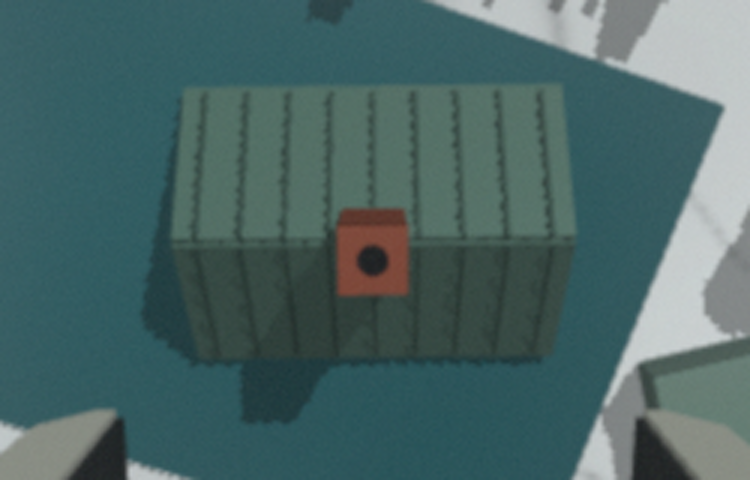

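The chimney top centre is at full-picture (254,167). The ridge tilts about 0.7° up to the right, so the roof's yaw is about 19.1°.

```bash
python3 - <<'E'
from h import *
c=cam('wrist');X=onz(c,254,167,.1);print(X, onz(c,130+200/3,80+360/3,.002),onz(c,130+550/3,80+355/3,.002))
go((X[0],X[1],.063),down(109.1))
E
```

```text
[0.54866011 0.02370446 0.1       ] [ 0.4891936  -0.06633442  0.002     ] [ 0.65068284 -0.00983829  0.002     ]
rel [0.0096, -0.0075, 1.1282] [0.0, -0.0001, -0.0078] dist 0.22565058334829446 deg 0.698992793409348
```

Call:
jog_arm --rows '[[[0.01, -0.007, 0.2], [0, 0, -0.008]], [[0.01, -0.007, 0.4], [0, 0, -0.008]], [[0.01, -0.007, 0.6], [0, 0, -0.008]], [[0.01, -0.007, 0.8], [0, 0, -0.008]], [[0.01, -0.007, 0.8], [0, 0, -0.008]]]'

```text
t: 3.55
tool_pos: [0.544, 0.0235, 0.1221]
orientation: [-1.817, -2.551, 0.009]
force: [-0.8, 0.1, 0.5]
opening: 0.0928
gripper_force: 0.0
```

Call:
jog_arm --rows '[[[0, 0, 0.1], [0, 0, 0]], [[0, 0, 0.2], [0, 0, 0]], [[0, 0, 0.28], [0, 0, 0]], [[0, 0, 0.32], [0, 0, 0]], [[0, 0, 0.32], [0, 0, 0]]]'

```text
t: 4.05
tool_pos: [0.5488, 0.0227, 0.0652]
orientation: [-1.824, -2.558, 0.0]
force: [0.6, -0.1, -0.1]
opening: 0.0931
gripper_force: 0.0
```

Call:
jog_arm --rows '[[[0, 0, 0], [0, 0, 0]], [[0, 0, 0], [0, 0, 0]], [[0, 0, 0], [0, 0, 0]], [[0, 0, 0], [0, 0, 0]], [[0, 0, 0], [0, 0, 0]]]' --hand 1 --squeeze 25

```text
t: 4.55
tool_pos: [0.5488, 0.0224, 0.0649]
orientation: [1.824, 2.557, 0.0]
force: [-0.3, -0.1, 0.1]
opening: 0.0576
gripper_force: 0.0
```

Call:
jog_arm --rows '[[[0, 0, 0], [0, 0, 0]], [[0, 0, 0], [0, 0, 0]], [[0, 0, 0], [0, 0, 0]], [[0, 0, 0], [0, 0, 0]], [[0, 0, 0], [0, 0, 0]]]'

```text
t: 5.05
tool_pos: [0.5486, 0.0224, 0.0646]
orientation: [-1.824, -2.557, 0.0]
force: [-0.7, -1.1, 1.0]
opening: 0.0255
gripper_force: 25.0
```

Call:
jog_arm --rows '[[[0, 0, -0.1], [0, 0, 0]], [[0, 0, -0.3], [0, 0, 0]], [[0, 0, -0.55], [0, 0, 0]], [[0, 0, -0.8], [0, 0, 0]], [[0, 0, -0.95], [0, 0, 0]]]'

```text
t: 5.55
tool_pos: [0.5498, 0.0224, 0.2592]
orientation: [1.822, 2.554, 0.004]
force: [1.2, 0.9, -1.9]
opening: 0.0255
gripper_force: 25.0
```

```bash
python3 - <<'E'
from h import *
print(robot.read_state()['tool_pos'],robot.read_state()['force'],robot.read_state()['opening'])
go((.5793,.2898,.235),down(102.3))
E
```

```text
[0.54976816 0.02239889 0.25924905] [ 1.22476928  0.88666249 -1.88043145] 0.025517527417023962
rel [1.2163, 0.5743, 0.1217] [0.003, 0.001, 0.0744] dist 0.2701175696526802 deg 6.7051360385499645
```

Call:
jog_arm --rows '[[[0.15, 0.07, 0], [0, 0, 0.02]], [[0.35, 0.165, 0], [0, 0, 0.04]], [[0.55, 0.26, 0], [0, 0, 0.06]], [[0.75, 0.355, 0], [0, 0, 0.074]], [[0.95, 0.45, 0], [0, 0, 0.074]]]'

```text
t: 6.05
tool_pos: [0.5717, 0.2331, 0.2543]
orientation: [-1.971, -2.446, 0.001]
force: [2.3, -0.0, -0.7]
opening: 0.026
gripper_force: 25.0
```

Call:
jog_arm --rows '[[[0.15, 0.05, 0], [0, 0, 0]], [[0.25, 0.09, 0], [0, 0, 0]], [[0.27, 0.09, 0], [0, 0, 0]], [[0.27, 0.09, 0], [0, 0, 0]], [[0.27, 0.09, 0], [0, 0, 0]]]'

```text
t: 6.55
tool_pos: [0.5779, 0.287, 0.2544]
orientation: [1.971, 2.447, -0.001]
force: [-0.5, -0.7, -1.1]
opening: 0.0257
gripper_force: 25.0
```

```bash
python3 - <<'E'
from h import *
np.set_printoptions(precision=4,suppress=True)
st=robot.read_state();print(st['tool_pos'],st['force'],st['opening'])
go((.5793,.2898,.215),down(102.3))
s=cam('scene');d=cam('side');w=cam('wrist')
cr=lambda im,u,v,k:cv2.resize(im[v:v+75*k//75*1,u:u+k*4//3,::-1],(400,300),interpolation=2)
cv2.imwrite('pics/e.png',np.vstack([np.hstack([cr(s['frame'],310,130,90),cr(d['frame'],150,110,90)]),np.hstack([cv2.resize(w['frame'][:,:,::-1],(400,300)),np.zeros((300,400,3),np.uint8)])]))
E
```

```text
[0.5779 0.287  0.2544] [-0.4664 -0.7248 -1.0897] 0.025663469993820336
rel [0.0123, 0.0099, 0.1971] [-0.0003, 0.0003, 0.0] dist 0.039536290507195176 deg 0.04319001551077568
```

View pics/e.png

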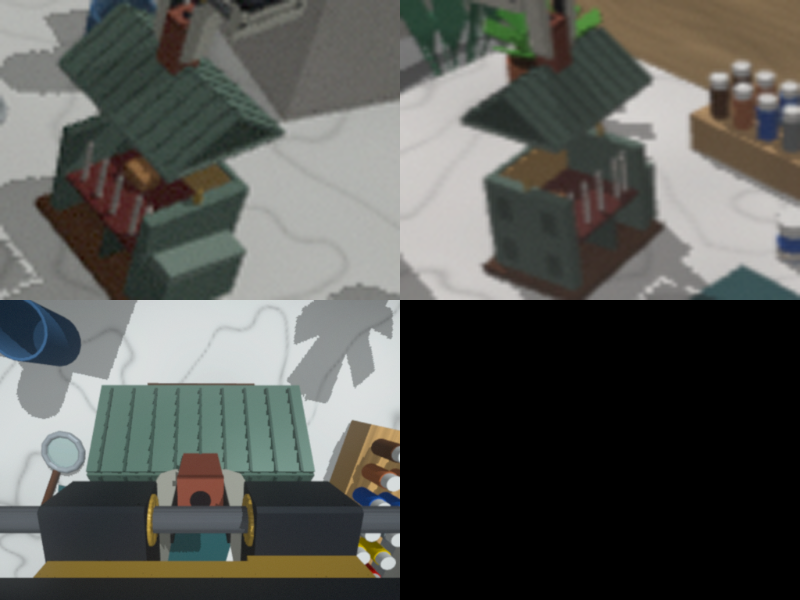

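The roof hangs level over the house. I'll lower it in steps and watch the force.

Call:
jog_arm --rows '[[[0.012, 0.01, 0.07], [0, 0, 0]], [[0.012, 0.01, 0.14], [0, 0, 0]], [[0.012, 0.01, 0.2], [0, 0, 0]], [[0.012, 0.01, 0.24], [0, 0, 0]], [[0.012, 0.01, 0.24], [0, 0, 0]]]'

```text
t: 7.2
tool_pos: [0.5782, 0.2902, 0.2039]
orientation: [-1.969, -2.446, 0.005]
force: [-0.9, 0.4, -1.1]
opening: 0.0258
gripper_force: 25.0
```

Call:
jog_arm --rows '[[[0, 0, 0.01], [0, 0, 0]], [[0, 0, 0.02], [0, 0, 0]], [[0, 0, 0.03], [0, 0, 0]], [[0, 0, 0.04], [0, 0, 0]], [[0, 0, 0.04], [0, 0, 0]]]'

```text
t: 7.7
tool_pos: [0.5793, 0.2907, 0.1985]
orientation: [-1.97, -2.447, 0.0]
force: [0.6, -0.2, -2.4]
opening: 0.0258
gripper_force: 25.0
```

```bash
python3 - <<'E'
from h import *
st=robot.read_state();print(st['tool_pos'],st['force'],st['wrist_torque'])
go((.5793,.2898,.195),down(102.3))
E
```

```text
[0.57933575 0.29068642 0.19845161] [ 0.60890657 -0.21997399 -2.42419694] [-0.05889722  0.03627963  0.02679743]
rel [-0.0043, -0.0011, 0.0173] [-0.0001, 0.0, 0.0004] dist 0.0035637918912438324 deg 0.03812882339198036
```

Call:
jog_arm --rows '[[[-0.004, -0.001, 0.005], [0, 0, 0]], [[-0.004, -0.001, 0.01], [0, 0, 0]], [[-0.004, -0.001, 0.015], [0, 0, 0]], [[-0.004, -0.001, 0.02], [0, 0, 0]], [[-0.004, -0.001, 0.02], [0, 0, 0]]]'

```text
t: 8.2
tool_pos: [0.5793, 0.2898, 0.1944]
orientation: [-1.97, -2.447, 0.0]
force: [0.4, -0.3, -1.8]
opening: 0.026
gripper_force: 25.0
```

Call:
jog_arm --rows '[[[0, 0, 0.005], [0, 0, 0]], [[0, 0, 0.01], [0, 0, 0]], [[0, 0, 0.015], [0, 0, 0]], [[0, 0, 0.02], [0, 0, 0]], [[0, 0, 0.02], [0, 0, 0]]]'

```text
t: 8.7
tool_pos: [0.5793, 0.2898, 0.1904]
orientation: [-1.97, -2.447, 0.001]
force: [-0.0, 0.2, -0.9]
opening: 0.0256
gripper_force: 25.0
```

The roof is past the peg tops with no contact force, so I'll keep lowering it to the seat (TCP about 0.183).

Call:
jog_arm --rows '[[[0, 0, 0.005], [0, 0, 0]], [[0, 0, 0.01], [0, 0, 0]], [[0, 0, 0.015], [0, 0, 0]], [[0, 0, 0.02], [0, 0, 0]], [[0, 0, 0.025], [0, 0, 0]]]'

```text
t: 9.2
tool_pos: [0.5794, 0.2898, 0.1856]
orientation: [1.97, 2.447, -0.0]
force: [0.3, -1.0, -0.7]
opening: 0.0258
gripper_force: 25.0
```

Call:
jog_arm --rows '[[[0, 0, 0.003], [0, 0, 0]], [[0, 0, 0.006], [0, 0, 0]], [[0, 0, 0.009], [0, 0, 0]], [[0, 0, 0.012], [0, 0, 0]], [[0, 0, 0.012], [0, 0, 0]]]'

```text
t: 9.7
tool_pos: [0.5794, 0.2899, 0.1831]
orientation: [1.97, 2.447, -0.0]
force: [0.4, -0.6, -1.6]
opening: 0.0256
gripper_force: 25.0
```

Call:
jog_arm --rows '[[[0, 0, 0.002], [0, 0, 0]], [[0, 0, 0.004], [0, 0, 0]], [[0, 0, 0.006], [0, 0, 0]], [[0, 0, 0.006], [0, 0, 0]], [[0, 0, 0.006], [0, 0, 0]]]'

```text
t: 10.2
tool_pos: [0.5794, 0.2898, 0.1826]
orientation: [1.97, 2.447, 0.0]
force: [-3.5, -3.8, 5.6]
opening: 0.0257
gripper_force: 25.0
```

Call:
jog_arm --rows '[[[0, 0, 0.002], [0, 0, 0]], [[0, 0, 0.004], [0, 0, 0]], [[0, 0, 0.006], [0, 0, 0]], [[0, 0, 0.006], [0, 0, 0]], [[0, 0, 0.006], [0, 0, 0]]]'

```text
t: 10.7
tool_pos: [0.5794, 0.2898, 0.1826]
orientation: [1.97, 2.447, 0.001]
force: [-6.1, -3.7, 11.0]
opening: 0.0261
gripper_force: 25.0
```

It contacts at 0.1826, exactly the seat height, so I'll release and retreat.

Call:
jog_arm --rows '[[[0, 0, -0.005], [0, 0, 0]], [[0, 0, -0.005], [0, 0, 0]], [[0, 0, -0.005], [0, 0, 0]], [[0, 0, -0.005], [0, 0, 0]], [[0, 0, -0.005], [0, 0, 0]]]' --hand -1

```text
t: 11.2
tool_pos: [0.5793, 0.29, 0.1815]
orientation: [-1.97, -2.447, 0.0]
force: [0.4, -0.2, 0.4]
opening: 0.0614
gripper_force: 0.0
```

Call:
jog_arm --rows '[[[0, 0, 0], [0, 0, 0]], [[0, 0, 0], [0, 0, 0]], [[0, 0, 0], [0, 0, 0]], [[0, 0, 0], [0, 0, 0]], [[0, 0, 0], [0, 0, 0]]]'

```text
t: 11.7
tool_pos: [0.5794, 0.2899, 0.1819]
orientation: [1.97, 2.447, 0.0]
force: [-0.0, 0.7, -0.4]
opening: 0.0926
gripper_force: 0.0
```

Call:
jog_arm --rows '[[[0, 0, -0.1], [0, 0, 0]], [[0, 0, -0.3], [0, 0, 0]], [[0, 0, -0.5], [0, 0, 0]], [[0, 0, -0.75], [0, 0, 0]], [[0, 0, -0.85], [0, 0, 0]]]'

```text
t: 12.2
tool_pos: [0.5804, 0.2904, 0.3584]
orientation: [1.968, 2.444, 0.011]
force: [0.4, -0.2, 0.5]
opening: 0.0927
gripper_force: 0.0
```

```bash
python3 - <<'E'
from h import *
np.set_printoptions(precision=4,suppress=True)
st=robot.read_state();print(st['tool_pos'],st['t'],st['q'])
s=cam('scene','pics/s2.png');d=cam('side','pics/d2.png');w=cam('wrist')
cr=lambda im,u,v,k:cv2.resize(im[v:v+k,u:u+k*4//3,::-1],(400,300),interpolation=2)
cv2.imwrite('pics/f.png',np.vstack([np.hstack([cr(s['frame'],310,130,90),cr(d['frame'],150,110,90)]),np.hstack([cr(s['frame'],128,190,75),cr(d['frame'],280,170,75)])]))
# console: panel analysis, iterate on plane
h=cv2.cvtColor(s['frame'],cv2.COLOR_RGB2HSV)
E
```

```text
[0.5804 0.2904 0.3584] 12.2 [0.3849 0.2477 1.1045 0.     1.7817 0.1695]
```

View pics/f.png

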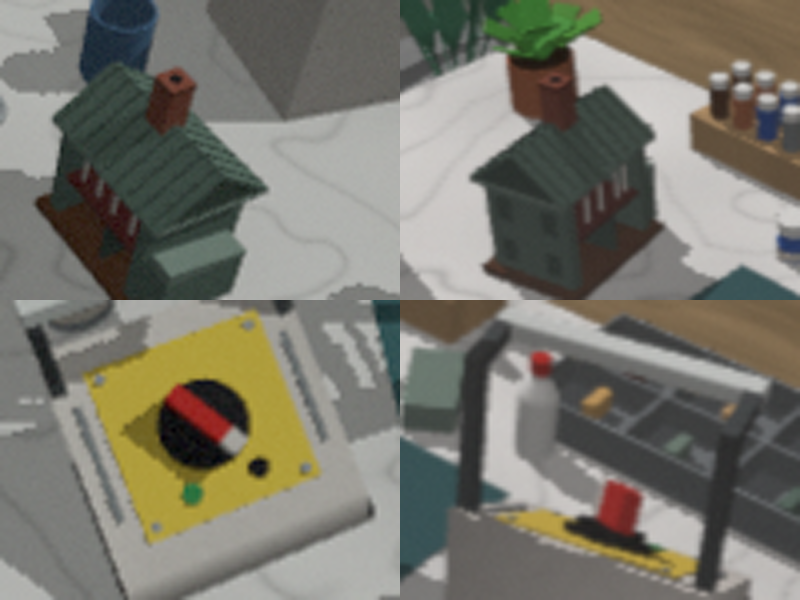

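Picture 9 shows the roof seated flush on the house, with both cameras agreeing. The switch disc centre is at scene (178.75,221), the black dot at (192.5,231.75) and the green dot at (176,238.5). The console's front foot corners are at (160.5,265) and (221,243.75).

```bash
cat > k.py <<'E'
from h import *
np.set_printoptions(precision=4,suppress=True)
def frame(cx,cy,psi):
    """console->world"""
    return Ro.from_euler('z',psi),np.array([cx,cy,0])
def onpanel(c,uv,F,out):
    R,t=F;n=R.apply([-np.sin(np.radians(35)),0,np.cos(np.radians(35))]);p0=t+R.apply([0,0,.0925])+out*n
    o,d=ray(c,*uv);X=o+d*((p0-o)@n)/(d@n);q=R.inv().apply(X-t)
    return X,q   # world, console coordinates
E
python3 - <<'E'
from k import *
s=cam('scene');d=cam('side')
for p in[(160.5,265),(221,243.75)]:print('front',onz(s,*p,0))
from scipy.optimize import least_squares
obs=[(s,(160.5,265),(-.075,-.095,0)),(s,(221,243.75),(-.075,.095,0)),(d,(292,222.7),(.075,.095,.145)),(d,(366.5,240.5),(.075,-.095,.145))]
for sg in(1,-1):
  def f(x):
    R,t=frame(*x);return np.concatenate([proj(c,R.apply(np.array(P)*[1,sg,1])+t)-p for c,p,P in obs])
  r=least_squares(f,[.6,-.28,np.radians(200)]);print(sg,r.x,np.degrees(r.x[2]),f(r.x))
  if sg==-1:
    F=frame(*r.x)
    for nm,p,o in[('disc',(178.75,221),.014),('black',(192.5,231.75),.001),('green',(176,238.5),.001),('TL',(149.25,208.75),.001),('TR',(192.25,193),.001),('BR',(208,233),.001),('BL',(165.5,251.25),.001)]:
        X,q=onpanel(s,p,F,o);print(nm,X,q)
E
```

```text
front [ 0.6736 -0.3538  0.    ]
front [ 0.6428 -0.165  -0.    ]
1 [ 0.614  -0.26    6.6126] 378.87686243134607 [ -8.6189 -25.334  -15.4552 -29.8056  16.4659 -33.0846   2.9725 -36.4634]
-1 [ 0.5949 -0.283   3.4525] 197.8116682060268 [ 1.6302  5.9806 -1.7604 -1.1575  2.1632  1.649  -5.1696  2.7818]
disc [ 0.604  -0.2752  0.1018] [-0.0111 -0.0046  0.1018]
black [ 0.6248 -0.2425  0.0651] [-0.0408 -0.0294  0.0651]
green [ 0.6385 -0.2927  0.0667] [-0.0385  0.0225  0.0667]
TL [ 0.5611 -0.3521  0.1311] [0.0533 0.0554 0.1311]
TR [ 0.5261 -0.2223  0.1265] [ 0.0468 -0.0789  0.1265]
BR [ 0.6307 -0.1982  0.0517] [-0.06   -0.0698  0.0517]
BL [ 0.6673 -0.3278  0.055 ] [-0.0553  0.0648  0.055 ]
```

```bash
python3 - <<'E'
from k import *
from scipy.optimize import least_squares
s=cam('scene');d=cam('side')
obs=[(s,(161.3,268.3),(-.075,.095,0)),(s,(221,243.75),(-.075,-.095,0)),(d,(292,222.7),(.075,-.095,.145)),(d,(366.5,240.5),(.075,.095,.145))]
pl=[((149.25,208.75),1,1),((192.25,193),1,-1),((208,233),0,-1),((165.5,251.25),0,1)]
def f(x):
    R,t=frame(*x[:3]);e=[proj(c,R.apply(P)+t)-p for c,p,P in obs]
    for p,a,b in pl:
        X=x[3+a];e.append(proj(s,R.apply([X,b*x[5],.0925+X*.7+.001])+t)-p)
    return np.concatenate(e)
r=least_squares(f,[.6,-.28,np.radians(200),-.055,.055,.065],loss='soft_l1');print(r.x,np.degrees(r.x[2]));print(f(r.x).reshape(-1,2))
F=frame(*r.x[:3])
for nm,p,o in[('disc',(178.75,221),.014),('black',(192.5,231.75),.001),('green',(176,238.5),.001)]:
    X,q=onpanel(s,p,F,o);print(nm,X,q)
# look pose: tool square to panel, tool x = bar dir (30 deg from downslope to right), TCP 0.15 out
R,t=F;a=np.radians(35);n=R.apply([-np.sin(a),0,np.cos(a)]);dn=R.apply([-np.cos(a),0,-np.sin(a)]);rt=np.cross(dn,n);rt=-rt if rt[1]<0 else rt
x=np.cos(np.pi/6)*dn+np.sin(np.pi/6)*rt;z=-n;T=Ro.from_matrix(np.c_[x,np.cross(z,x),z])
X,q=onpanel(s,(178.75,221),F,.014);P=X+n*.17
print('target',P,n,rt,x); go(P,T)
E
```

```text
[ 0.5944 -0.277   3.397  -0.0567  0.0513  0.0669] 194.63616258583406
[[ 0.9101  1.3883]
 [-0.3439  0.1064]
 [-0.2596 -0.7099]
 [-9.2945  2.6015]
 [-0.7506  0.6957]
 [-1.0447 -0.0323]
 [ 0.083   0.011 ]
 [ 0.1867 -0.1206]]
disc [ 0.6045 -0.2752  0.1024] [-0.0102  0.0007  0.1024]
black [ 0.6257 -0.2425  0.0664] [-0.039  -0.0255  0.0664]
green [ 0.6384 -0.2927  0.0667] [-0.0386  0.0263  0.0667]
target [ 0.6988 -0.2505  0.2417] [0.555  0.1449 0.8192] [-0.2527  0.9675 -0.    ] [ 0.56    0.663  -0.4967]
rel [-2.7663, 0.0117, 0.5397] [0.345, -0.2082, 0.6205] dist 0.5637001503485809 deg 66.58694417833085
```

The fit is consistent: knob at console (-0.002, 0), dots at ±30°, yaw 194.6°. The one bad corner was rejected.

Call:
jog_arm --rows '[[[-0.2, 0, 0], [0, 0, 0]], [[-0.45, 0, 0], [0, 0, 0]], [[-0.7, 0, 0], [0, 0, 0]], [[-0.95, 0, 0], [0, 0, 0]], [[-1, 0, 0], [0, 0, 0]]]'

```text
t: 13.05
tool_pos: [0.6222, 0.0893, 0.3497]
orientation: [-1.975, -2.441, 0.005]
force: [0.3, -0.0, 0.2]
opening: 0.093
gripper_force: 0.0
```

Call:
jog_arm --rows '[[[-0.25, 0, 0], [0, 0, 0]], [[-0.5, 0, 0], [0, 0, 0]], [[-0.75, 0, 0], [0, 0, 0]], [[-1, 0, 0], [0, 0, 0]], [[-1, 0, 0], [0, 0, 0]]]'

```text
t: 13.55
tool_pos: [0.6645, -0.1068, 0.3487]
orientation: [-1.976, -2.439, 0.005]
force: [0.5, 0.4, 0.4]
opening: 0.0929
gripper_force: 0.0
```

```bash
cat >> k.py <<'E'
F=frame(.5944,-.277,3.397)
a=np.radians(35);R,t=F;n=R.apply([-np.sin(a),0,np.cos(a)]);dn=R.apply([-np.cos(a),0,-np.sin(a)]);rt=np.array([-.2527,.9675,0])
def tool(ang): # x: ang deg from downslope toward right
    A=np.radians(ang);x=np.cos(A)*dn+np.sin(A)*rt;z=-n;return Ro.from_matrix(np.c_[x,np.cross(z,x),z])
K=np.array([.6045,-.2752,.1024])-.014*n  # knob axis foot on panel
E
python3 - <<'E'
from k import *
st=robot.read_state();print(st['tool_pos'],st['q'],K)
go(K+.184*n,tool(30))
E
```

```text
[ 0.6645 -0.1068  0.3487] [-0.2345  0.3277  1.0268 -0.0019  1.7908 -0.444 ] [ 0.5967 -0.2772  0.0909]
rel [-0.7388, 0.0211, 0.5354] [0.3437, -0.2093, 0.6169] dist 0.1825262943969222 deg 66.28942726161874
```

Call:
jog_arm --rows '[[[-0.2, 0, 0.05], [0.04, -0.03, 0.08]], [[-0.4, 0, 0.1], [0.09, -0.055, 0.16]], [[-0.6, 0, 0.15], [0.135, -0.08, 0.24]], [[-0.74, 0.02, 0.2], [0.18, -0.11, 0.32]], [[-0.74, 0.02, 0.2], [0.22, -0.135, 0.4]]]'

```text
t: 14.05
tool_pos: [0.6998, -0.2465, 0.3081]
orientation: [-2.529, -1.672, 0.595]
force: [1.1, -0.6, 0.3]
opening: 0.093
gripper_force: 0.0
```

```bash
python3 - <<'E'
from k import *
st=robot.read_state();print(st['tool_pos'],st['q'])
go(K+.184*n,tool(30))
E
```

```text
[ 0.6998 -0.2465  0.3081] [-0.2786  0.9878  0.2261 -0.3196  2.2019 -0.03  ]
rel [0.0753, 0.0879, 0.3119] [0.1298, -0.0791, 0.2323] dist 0.06653926790566587 deg 24.982013814974216
```

Call:
jog_arm --rows '[[[0.03, 0.03, 0.1], [0.04, -0.025, 0.08]], [[0.05, 0.06, 0.2], [0.09, -0.05, 0.16]], [[0.075, 0.088, 0.31], [0.13, -0.079, 0.232]], [[0.075, 0.088, 0.31], [0.13, -0.079, 0.232]], [[0.075, 0.088, 0.31], [0.13, -0.079, 0.232]]]'

```text
t: 14.55
tool_pos: [0.6748, -0.2425, 0.2374]
orientation: [-2.715, -1.14, 0.889]
force: [-0.1, 0.4, 1.2]
opening: 0.0929
gripper_force: 0.0
```

```bash
python3 - <<'E'
from k import *
st=robot.read_state();print(st['tool_pos'],st['q'])
go(K+.184*n,tool(30))
c=cam('wrist','pics/w5.png')
print([proj(c,K+o*n) for o in(0,.044)])
h=cv2.cvtColor(c['frame'],cv2.COLOR_RGB2HSV)
red=cv2.inRange(h,(0,170,70),(6,255,255))|cv2.inRange(h,(174,170,70),(180,255,255))
k,l,s_,ce=cv2.connectedComponentsWithStats(red)
for i in range(1,k):
    if s_[i,4]>80:
        print('red',s_[i],ce[i],cv2.minAreaRect(np.argwhere(l==i)[:,::-1].astype(np.float32)))
yel=cv2.inRange(h,(20,140,80),(34,255,255));k,l,s_,ce=cv2.connectedComponentsWithStats(yel)
for i in range(1,k):
    if s_[i,4]>500:print('yel',s_[i])
E
```

```text
[ 0.6748 -0.2425  0.2374] [-0.2639  1.2344  0.0246 -0.4219  2.3562  0.2832]
rel [0.0299, 0.0995, -0.0755] [0.0153, -0.0066, 0.007] dist 0.025695611907844196 deg 1.6291916093109533
[array([269.8741, 168.6972]), array([272.9734, 176.8806])]
red [262 159  19  52 813] [270.6667 184.1169] ((270.447998046875, 184.74781799316406), (17.276676177978516, 50.914154052734375), 2.385944128036499)
yel [  182    79   175   172 12105]
yel [ 442  249   42   66 1309]
```

View pics/w5.png

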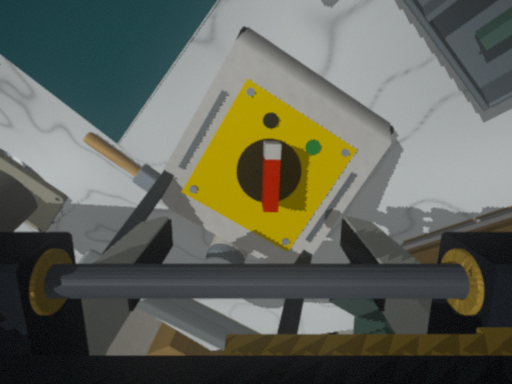

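Picture 10 shows the switch square-on. The disc centre is at (268.5,169.5), the bar's outer face is centred at about (271.3,177), the white tip points up toward the black dot at (271,120), and the green dot is at (313,147).

```bash
cat > w.py <<'E'
from k import *
c=cam('wrist')
h=cv2.cvtColor(c['frame'],cv2.COLOR_RGB2HSV)
X1,_=onpanel(c,(268.5,169.5),F,.014);X2,_=onpanel(c,(271.3,177),F,.044)
print('disc-K',X1-.014*n-K,'bar-K',X2-.044*n-K)
red=cv2.inRange(h,(0,170,70),(6,255,255))|cv2.inRange(h,(174,170,70),(180,255,255))
for r in(162,175,188,200):
    x=np.flatnonzero(red[r,240:300])+240;print(r,x.min(),x.max())
b,_=onpanel(c,(271,120.5),F,.001);g,_=onpanel(c,(313,147),F,.001);m=(b+g)/2
print('dots',b,g,'angles',[np.degrees(np.arctan2((p-K)@rt,(p-K)@dn)) for p in(b,g)])
x=np.flatnonzero(red[165,240:300])+240;y=np.flatnonzero(red[205,240:300])+240
e0,_=onpanel(c,(x.mean(),165),F,.044);e1,_=onpanel(c,(y.mean(),205),F,.044);v=e0-e1
print('bar angle',np.degrees(np.arctan2(v@rt,v@dn)))
go(K+.105*n,tool(30))
E
python3 w.py
```

```text
disc-K [-0.0011  0.0014  0.0005] bar-K [-0.0017 -0.0004  0.0012]
162 263 279
175 263 278
188 262 278
200 263 276
dots [ 0.6252 -0.2451  0.0672] [ 0.6377 -0.296   0.0677] angles [np.float64(29.18175388133861), np.float64(-34.18487171971072)]
bar angle 28.33497081981334
rel [0.0364, 0.0904, 0.3405] [0.0188, -0.009, 0.005] dist 0.07082937458131396 deg 1.9322790657677205
```

```bash
echo 'K=K+np.array([-.0014,.0005,.0008])' >> k.py; python3 -c "
from k import *
go(K+.1*n,tool(28))"
```

```text
rel [0.0318, 0.0824, 0.3654] [0.0186, -0.0094, 0.0273] dist 0.07518851002566529 deg 3.0900516334501145
```

Call:
jog_arm --rows '[[[0.01, 0.03, 0.1], [0, 0, 0.01]], [[0.02, 0.06, 0.2], [0.01, -0.005, 0.02]], [[0.032, 0.082, 0.3], [0.018, -0.009, 0.027]], [[0.032, 0.082, 0.365], [0.018, -0.009, 0.027]], [[0.032, 0.082, 0.365], [0.018, -0.009, 0.027]]]'

```text
t: 15.15
tool_pos: [0.6494, -0.2628, 0.1723]
orientation: [-2.729, -1.063, 0.92]
force: [-0.1, -0.2, -0.1]
opening: 0.093
gripper_force: 0.0
```

```bash
python3 - <<'E'
from k import *
st=robot.read_state();print(st['q'],st['t'])
go(K+.1*n,tool(28))
go(K+.06*n,tool(28))
E
```

```text
[-0.2959  1.0841  0.3932 -0.372   2.171   0.4   ] 15.15
rel [0.0025, 0.0002, -0.0102] [-0.0014, 0.0005, -0.0004] dist 0.002093082441091393 deg 0.13864259861100311
rel [0.0027, 0.0006, 0.1898] [-0.0014, 0.0005, -0.0004] dist 0.03797357930112902 deg 0.13864259861100311
```

Call:
jog_arm --rows '[[[0.003, 0, 0.08], [0, 0, 0]], [[0.003, 0, 0.17], [0, 0, 0]], [[0.003, 0, 0.26], [0, 0, 0]], [[0.003, 0, 0.34], [0, 0, 0]], [[0.003, 0, 0.38], [0, 0, 0]]]'

```text
t: 15.65
tool_pos: [0.6087, -0.2734, 0.1109]
orientation: [-2.732, -1.064, 0.918]
force: [0.6, -0.7, 0.8]
opening: 0.0933
gripper_force: 0.0
```

Call:
jog_arm --rows '[[[0, 0, 0], [0, 0, 0]], [[0, 0, 0], [0, 0, 0]], [[0, 0, 0], [0, 0, 0]], [[0, 0, 0], [0, 0, 0]], [[0, 0, 0], [0, 0, 0]]]' --hand 1 --squeeze 15

```text
t: 16.15
tool_pos: [0.608, -0.2729, 0.1087]
orientation: [-2.729, -1.062, 0.922]
force: [0.1, -0.8, -0.1]
opening: 0.058
gripper_force: 0.0
```

Call:
jog_arm --rows '[[[0, 0, 0], [0, 0, 0]], [[0, 0, 0], [0, 0, 0]], [[0, 0, 0], [0, 0, 0]], [[0, 0, 0], [0, 0, 0]], [[0, 0, 0], [0, 0, 0]]]'

```text
t: 16.65
tool_pos: [0.6076, -0.2729, 0.1083]
orientation: [-2.729, -1.062, 0.923]
force: [-0.0, 0.1, 0.1]
opening: 0.0174
gripper_force: 0.0
```

```bash
python3 - <<'E'
from k import *
st=robot.read_state();print(st['tool_pos'],st['q'],st['force'],st['wrist_torque'],st['opening'],st['gripper_force'])
go(K+.022*n,tool(28))
E
```

```text
[ 0.6076 -0.2729  0.1083] [-0.3215  0.9525  0.7161 -0.3489  1.9848  0.4498] [-0.0141  0.0538  0.0797] [-0.0006 -0.1508  0.0241] 0.017440186804595668 0.0
rel [-0.0056, 0.0004, -0.0053] [-0.0022, 0.0016, -0.0009] dist 0.0015530939898448697 deg 0.2569419574714477
```

Call:
jog_arm --rows '[[[0, 0, 0], [0, 0, 0]], [[0, 0, 0], [0, 0, 0]], [[0, 0, 0], [0, 0, 0]], [[0, 0, 0], [0, 0, 0]]]'

```text
t: 17.05
tool_pos: [0.6071, -0.2723, 0.1085]
orientation: [-2.727, -1.061, 0.924]
force: [-3.2, 4.0, 1.7]
opening: 0.014
gripper_force: 15.0
```

Call:
jog_arm --rows '[[[0, 0, 0], [0, 0, 0.04]], [[0, 0, 0], [0, 0, 0.08]], [[0, 0, 0], [0, 0, 0.12]], [[0, 0, 0], [0, 0, 0.16]], [[0, 0, 0], [0, 0, 0.2]]]'

```text
t: 17.55
tool_pos: [0.6075, -0.2729, 0.1083]
orientation: [2.905, 0.627, -0.943]
force: [-0.7, 0.9, 1.5]
opening: 0.0135
gripper_force: 15.0
```

```bash
python3 - <<'E'
from k import *
st=robot.read_state();print(st['tool_pos'],st['q'],st['force'],st['wrist_torque'],n@st['wrist_torque'],st['opening'],st['gripper_force'])
go(K+.022*n,tool(-32))
E
```

```text
[ 0.6075 -0.2729  0.1083] [-0.3215  0.9525  0.7162 -0.349   1.985   0.7665] [-0.6867  0.8839  1.473 ] [ 0.4121  0.2895 -0.2551] 0.061752713675333776 0.013525075287082506 15.011962652206421
rel [-0.0049, 0.0024, -0.0055] [-0.0008, 0.0029, 0.4641] dist 0.0015532215581106263 deg 41.77235371617603
```

Call:
jog_arm --rows '[[[0, 0, 0], [0, 0, 0.04]], [[0, 0, 0], [0, 0, 0.09]], [[0, 0, 0], [0, 0, 0.14]], [[0, 0, 0], [0, 0, 0.19]], [[0, 0, 0], [0, 0, 0.24]]]'

```text
t: 18.05
tool_pos: [0.6076, -0.2737, 0.1083]
orientation: [2.869, 0.068, -0.886]
force: [-0.6, -3.1, -0.1]
opening: 0.0142
gripper_force: 15.0
```

Call:
jog_arm --rows '[[[0, 0, 0], [0, 0, 0.05]], [[0, 0, 0], [0, 0, 0.1]], [[0, 0, 0], [0, 0, 0.15]], [[0, 0, 0], [0, 0, 0.2]], [[0, 0, 0], [0, 0, 0.22]]]'

```text
t: 18.55
tool_pos: [0.6076, -0.2744, 0.1085]
orientation: [2.756, -0.415, -0.813]
force: [-0.2, -4.6, 0.4]
opening: 0.0139
gripper_force: 15.1
```

```bash
python3 - <<'E'
from k import *
st=robot.read_state();print(st['tool_pos'],st['q'],st['force'],st['wrist_torque'],n@st['wrist_torque'],st['opening'],st['gripper_force'])
go(K+.022*n,tool(-32))
E
```

```text
[ 0.6076 -0.2744  0.1085] [-0.3227  0.9525  0.7158 -0.3506  1.9836  1.4895] [-0.2477 -4.5809  0.3723] [-0.2259  0.1536  0.4553] 0.2698757759291137 0.013913914968930113 15.095133036375046
rel [-0.0048, -0.0019, -0.0056] [0.0009, 0.002, 0.0027] dist 0.001526972028524349 deg 0.31627825686075417
```

The torque rose to 0.27 Nm at the stop. I'll open and retreat along the panel normal.

Call:
jog_arm --rows '[[[0, 0, 0], [0, 0, 0]], [[0, 0, 0], [0, 0, 0]], [[0, 0, 0], [0, 0, 0]], [[0, 0, 0], [0, 0, 0]], [[0, 0, 0], [0, 0, 0]]]' --hand -1

```text
t: 19.05
tool_pos: [0.6077, -0.2728, 0.1083]
orientation: [2.759, -0.409, -0.815]
force: [-1.0, -0.9, 0.2]
opening: 0.0495
gripper_force: 0.0
```

Call:
jog_arm --rows '[[[0, 0, 0], [0, 0, 0]], [[0, 0, 0], [0, 0, 0]], [[0, 0, 0], [0, 0, 0]], [[0, 0, 0], [0, 0, 0]], [[0, 0, 0], [0, 0, 0]]]'

```text
t: 19.55
tool_pos: [0.6076, -0.2729, 0.1083]
orientation: [2.759, -0.409, -0.816]
force: [0.3, 0.8, -0.8]
opening: 0.0892
gripper_force: 0.0
```

Call:
jog_arm --rows '[[[0, 0, -0.1], [0, 0, 0]], [[0, 0, -0.25], [0, 0, 0]], [[0, 0, -0.4], [0, 0, 0]], [[0, 0, -0.5], [0, 0, 0]], [[0, 0, -0.5], [0, 0, 0]]]'

```text
t: 20.05
tool_pos: [0.6653, -0.2581, 0.1919]
orientation: [2.76, -0.409, -0.808]
force: [0.3, 0.2, -1.3]
opening: 0.0931
gripper_force: 0.0
```

```bash
python3 - <<'E'
from k import *
c=cam('wrist','pics/w6.png')
h=cv2.cvtColor(c['frame'],cv2.COLOR_RGB2HSV)
red=cv2.inRange(h,(0,170,70),(6,255,255))|cv2.inRange(h,(174,170,70),(180,255,255))
k,l,s_,ce=cv2.connectedComponentsWithStats(red)
for i in range(1,k):
    if s_[i,4]>200:
        P=np.argwhere(l==i)[:,::-1];r=np.unique(P[:,1]);q=[r[4],r[-4]]
        e=[onpanel(c,(P[P[:,1]==v,0].mean(),v),F,.044)[0] for v in q];v=e[0]-e[1]
        print(s_[i],'bar angle',np.degrees(np.arctan2(v@rt,v@dn)))
# scene cross-check: white/red bar and roof chimney
s=cam('scene');d=cam('side')
h=cv2.cvtColor(s['frame'],cv2.COLOR_RGB2HSV)
red=cv2.inRange(h,(0,170,70),(6,255,255));ys,xs=np.nonzero(red[200:245,155:205]);print('scene red',len(xs),cv2.minAreaRect(np.c_[xs+155,ys+200].astype(np.float32)) if len(xs)>5 else '')
for nm,b,box in(('scene',s,(310,400,140,215)),('side',d,(150,260,110,200))):
    o=cv2.imread(f"pics/{'s2' if nm=='scene' else 'd2'}.png")[:,:,::-1];x0,x1,y0,y1=box
    print(nm,'house diff',np.abs(o.astype(int)-b['frame'])[y0:y1,x0:x1].mean())
print(robot.read_state()['tool_pos'],robot.read_state()['t'])
E
```

```text
[249 176  19  58 978] bar angle -31.13245989418464
scene red 0 
scene house diff 2.0801481481481483
side house diff 34.27218855218855
[ 0.6629 -0.2587  0.1883] 20.2
```

The switch angle changed from 28.3° to -31.1°, about 60°, so it is fully on and stayed there after release. The roof looks unchanged in the scene view; the arm is blocking part of the side view. I'm handing the job in.

```bash
python3 -c "
from plant import robot
print(robot.close_job())"
```

```text
the job is handed in; nothing more can be done
None
```

The roof is fully seated on both pegs and released, the red switch is turned on and stayed there, and the job was handed in at about 20 s.

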